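# Sweep dropped nuts out of an open power-supply chassis

### The arm

A 6-joint arm with a two-finger parallel gripper is mounted at the origin on the work surface. World frame = base frame: x ahead of the robot, y to its left, z up, the work surface at z = 0. Lengths are in mm, angles in rad, forces in N, time in s.
With the tool pointing down it reaches from about 225 to 725 mm from the base axis. Payload 3.1 kg.
Tool frame: the origin (TCP) lies on the mounting face of the last link; the fingertips stand 173 mm ahead of it and the grasp point (between the pads) lies 155 mm ahead of it (manip.nose_length is the distance from the TCP to the fingertips, in mm); z points along the fingers, y is the line along which they close (so a half turn about z gives the same grasp; the last joint's range is limited). The gripper opens to 85 mm and grips with 20 to 120 N. Pads are 22 mm wide; open, the fingers measure 114 mm over their backs; the gripper's body (76 mm by 85 mm) begins 54 mm behind the grasp point. The pads swing forward as they close: fully open they stand 13 mm farther back than shut.
Start: joints at [1.005, 0.048, 0.099, 1.622, 0, 1.443], TCP at [222.579, 475.475, 404.712] pointing down, gripper open.
Joint ranges: [-2.91, 2.91], [-0.99, 1.94], [-1.21, 1.42], [-2.12, 2.29], [-1.49, 1.47], [-3.14, 3.14]. Speed limits (rad/s): [2.79, 2.79, 3.14, 3.14, 3.14, 3.14].

### API

Orientations are given as a unit quaternion [x, y, z, w].
In Python, from workcell import manip gives the robot as it stands.
- The arm moves only by the tool apply_moves, never from a script. Its argument "steps" is a list of rows, each an object with "translation": the shift along the tool's x, y, z in cm, a list of three; "angular": the turn, a rotation vector about the tool's x, y, z in rad, a list of three; "hand": the gripper command: -1 is shut, 1 is fully open, values between are in proportion. A call has 1 to 10 rows; each row shifts and turns the commanded pose from where the row before left it, along the tool's axes as they then stand; what a row does not reach is not made up. A row lasts 1/10 s, in which the tool goes at most 50 mm and 8.59 degrees, less where a joint would pass 70% of its speed; a pose out of reach is approached as far as the arm can. A call is refused whole if a number of a shift passes 5 or a number of a turn 0.15, either way. A call with a gripper value outside its range is refused whole. The fingers move at their own pace and stop on an object; "squeeze" is the grip in N (left out, the last holds). Time passes only in rows, so rows that do not move let the fingers close. It gives the time, the measured TCP pose, the force, the opening and the grip force at its end, in the units of the state.
- manip.get_obs(): the state, without advancing time (a new reading comes with each control period).
- manip.read_camera(name): name is "scene" or "top" or "wrist"; returns a dict with "color" (384x512x3 uint8, blue, green, red), "z_map" (384x512 float32, mm along the optical axis (not along the pixel's ray), 0 where there is no reading), "camera_matrix" (3x3 intrinsics, pixels), "pose" (4x4, takes a point from camera to world coordinates). Camera axes: x right, y down, z forward; pixel columns grow to the right and rows downward; lengths in mm; the calibration is good to about 2 mm. The wrist camera is an equidistant fisheye: a pixel r from the principal point sees the ray r / f radians off the axis. A picture is of the moment at which its call begins.
- manip.sign_off(): hands the job in; it is judged then, once.
Trained networks look in a picture, given as the dict that the camera call returned (one of the last four; its "shot" number tells which), for a name from the list of things; names that differ only in an ending like _2 or _b are one class to them, and where a whole thing is asked for, a point or a joint stands for the part that bears it (a point fixed in the world has none). Each returns a list of dicts, best first, with "score" (0 to 1); they miss things now and then, are a little off and sometimes report something else, mostly with a low value. They report only what shows in the picture. A call takes as long as a camera call.
- manip.masks_of(label, picture): "pixels" (384x512 bool, what is visible of it) and "bbox" ([left, top, right, bottom] in pixels, round what is visible of it).
The state is a dict: "t": time; "q": joint angles; "joint_velocities": joint speeds; "tau": joint torques, N m; "position": TCP position; "tool_rot": TCP orientation; "ft_force": force on the tool from outside, world axes, zero at the start; "ft_torque": the same for the moment, N m; "grip_width": finger opening in mm; "finger_force": force on a finger pad.
Only numpy, scipy, OpenCV 4.12 (cv2) and the standard library are available. Lean on these libraries where they do the work, as an engineer would, in place of code of your own. Each camera call takes 0.05 s, during which the arm holds its last target. There are 200 camera calls.

### The job

Three brass nuts have been dropped in the open power-supply chassis and would short it out: sweep all three along the bare chassis floor with your fingertips and out over the open end into the blue tray tucked under it, without picking any nut up. Leave the loose capacitor, the heat sink, the screwdriver and the tray where they are, and keep off the circuit board.

Things in the scene. Friction and masses are not known exactly. Their poses are not given: they have to be found in the camera images.
- chassis: White sheet-metal U-channel on two plywood risers, fixed. 320 mm long along its y, open at BOTH ends (y = -160, +160 mm); 220 mm wide along its x. Origin on the bench under its centre, z up. Flat level floor, top at z = 32 mm, 4 mm thick, ends overhanging the risers by 50 mm. Long side walls, inner faces at x = -108 and +108 mm, rise to z = 60 mm with 10 mm out-turned flanges.
- bare_floor (a point): Centre of the bare part of the chassis floor, on its surface, at chassis x = 34, y = 0, z = 32 mm; axes as the chassis. Bare from chassis x = -40 mm (edge of the electronics) to +108 mm (wall), over the full length, but for the nuts and the capacitor. The nuts start at chassis x = 36 to 82 mm, y = -127 to 127 mm, at least 60 mm apart along y.
- board: Green circuit board with blue capacitors, yellow transformer and green terminals, on a black carrier, fixed in the chassis along its -x wall: 66 x 280 mm, highest part 38 mm above the chassis floor (z = 70 mm). Origin at the centre of its underside on the chassis floor, at chassis x = -73 mm, y = 0; axes as the chassis. Not to be touched.
- tray: Blue open catch tray of 3 mm steel, loose on the bench, 0.5 kg, 160 (its x) by 130 (its y) by 24 mm high. Origin under its centre, axes as the chassis. At one open end of the chassis, +y or -y (varies), its rim tucked about 12 mm under the overhanging floor, centred at chassis x = +50 mm: a nut pushed straight along the chassis off that end drops about 28 mm into it.
- nut1: a brass M12 hex nut lying flat, 19 mm across flats (22 mm across corners), 10 mm high, 12 to 24 g, with a plain hole; origin at its centre, 5 mm above the chassis floor, so at z = 0.037 at the start; loose on the bare floor of the chassis, any yaw
- nut2: a brass M12 hex nut lying flat, 19 mm across flats (22 mm across corners), 10 mm high, 12 to 24 g, with a plain hole; origin at its centre, 5 mm above the chassis floor, so at z = 0.037 at the start; loose on the bare floor of the chassis, any yaw
- nut3: a brass M12 hex nut lying flat, 19 mm across flats (22 mm across corners), 10 mm high, 12 to 24 g, with a plain hole; origin at its centre, 5 mm above the chassis floor, so at z = 0.037 at the start; loose on the bare floor of the chassis, any yaw
- capacitor: Loose blue can capacitor with aluminium top standing upright on the chassis floor beside the board, 30 mm diameter, 40 mm high (top at z = 72 mm), 50 g; origin at the centre of its underside. Its side reaches to chassis x = +8 mm at most. To be left alone.
- heatsink: Loose finned aluminium heat sink lying on the bench at the other open end of the chassis, 150 mm (its x) by 100 mm (its y) by 32 mm high, 0.7 kg; origin at the centre of its underside. To be left alone.
- screwdriver: Loose screwdriver, 200 mm long, lying on the bench outside the chassis, along its far (+x) wall; origin on the bench under its middle, length along its own x. To be left alone.

How it is judged (in metres and radians):
At the end, for the whole second after the job is handed in: All three nuts lie at rest inside the blue tray (centres within its 160 x 130 mm outline and below its 24 mm rim), the tray flat on the bench and the capacitor upright (x of nut1 in the frame of tray between -0.08 and 0.08 m and y of nut1 in the frame of tray between -0.065 and 0.065 m and z of each of nut1, nut2, nut3 in the frame of tray below 0.024 m and linear speed of each of nut1, nut2, nut3 below 0.02 m/s and x of nut2 in the frame of tray between -0.08 and 0.08 m and y of nut2 in the frame of tray between -0.065 and 0.065 m and x of nut3 in the frame of tray between -0.08 and 0.08 m and y of nut3 in the frame of tray between -0.065 and 0.065 m and angle between tray's own z axis and vertical below 0.05 rad and angle between capacitor's own z axis and vertical below 0.1 rad); the robot touches nothing.
It fails at once if a nut is lifted: its centre rises more than 16 mm above its height on the chassis floor (height (world z) of any of nut1, nut2, nut3 above 0.053 m).
It fails at once if the capacitor is pushed more than 8 mm or tipped (distance of capacitor from where it was at the start of the episode above 0.008 m or angle between capacitor's own z axis and vertical above 0.3 rad).
It fails at once if the heat sink or the screwdriver is moved more than 10 mm, or the tray more than 15 mm (distance of any of heatsink, screwdriver from where it was at the start of the episode above 0.01 m or distance of tray from where it was at the start of the episode above 0.015 m).
It fails at once if the robot touches the circuit board or its parts with more than 1 N (contact force between any of the fingers, the arm and board above 1 N).
It also fails if it takes over 64 s, if anything falls off the work surface, if the arm or the gripper's body presses on something with over 40 N, if the wrist force passes 120 N, or if a joint passes its speed limit or range.

## Working session

There is one attempt and no reset: what is moved stays moved. The work goes in short steps, Python scripts to look and compute and a tool call to move; the robot and the scene stay as the last step left them, time stands still between calls to the robot, and variables do not carry over. Pictures are saved under pics/ and viewed, at most 10 in all, crops included, and the job is handed in when it is done.

Besides the shell and the picture viewer there is one more tool, called after "Emit:" as name(argument=value, ...) on one line, values as JSON. apply_moves: Moves the arm, as the interface text tells. Its arguments: {"type":"object","properties":{"steps":{"type":"array","items":{"type":"object","properties":{"translation":{"type":"array","items":{"type":"number"}},"angular":{"type":"array","items":{"type":"number"}},"hand":{"type":"number"}}}},"squeeze":{"type":"number"}},"required":["steps"]}

```bash
mkdir -p pics; cat > h.py <<'E'
import numpy as np, cv2
from workcell import manip
def pts(p,m=None):
    z=p["z_map"];K=p["camera_matrix"];v,u=np.nonzero((z>0)&(m if m is not None else True))
    d=z[v,u];c=np.c_[(u-K[0,2])/K[0,0]*d,(v-K[1,2])/K[1,1]*d,d,np.ones(len(d))]
    return (c@np.array(p["pose"]).T)[:,:3]
E
python3 - <<'E'
from h import *
o=manip.get_obs();print(o["position"],o["tool_rot"],o["t"],manip.nose_length)
for n in("top","scene"):
    p=manip.read_camera(n);cv2.imwrite(f"pics/{n}0.png",p["color"])
    for l in("nut1","capacitor","tray","heatsink","screwdriver","chassis","board"):
        for r in manip.masks_of(l,p)[:4]:
            q=pts(p,r["pixels"])
            if len(q): 
                c,s,a=cv2.minAreaRect(q[:,:2].astype(np.float32))
                print(n,l,round(r["score"],2),r["bbox"],np.round(np.median(q,0)),"rect",np.round(c),np.round(s),round(a,1),"z",np.round(np.percentile(q[:,2],[5,95])))
E
```

```text
[222.46500841 475.30381998 403.5020126 ] [ 2.17132990e-01  9.76141305e-01 -1.12484216e-03 -3.90609863e-04] 0.0 173.4
top nut1 0.61 [342.5, 188.8, 355.2, 194.4] [ 543. -151.   40.] rect [ 543. -149.] [16. 14.] 85.4 z [34. 43.]
top nut1 0.57 [297.7, 158.5, 310.0, 171.6] [595. -68.  40.] rect [595. -68.] [21. 19.] 6.2 z [34. 43.]
top nut1 0.55 [244.6, 157.0, 255.6, 164.0] [599.  37.  41.] rect [599.  37.] [19. 21.] 76.2 z [34. 43.]
top capacitor 0.47 [240.8, 195.7, 258.3, 213.4] [512.  29.  72.] rect [513.  30.] [29. 27.] 44.7 z [51. 74.]
top tray 0.57 [375.5, 155.4, 447.4, 247.1] [ 528. -285.    3.] rect [ 533. -281.] [133. 169.] 80.6 z [ 1. 22.]
top heatsink 0.84 [157.2, 120.9, 221.3, 203.8] [596. 152.  23.] rect [603. 153.] [113. 156.] 80.6 z [ 7. 33.]
top screwdriver 0.78 [259.3, 122.6, 356.2, 149.9] [ 657. -115.   22.] rect [668. -79.] [199.  33.] 80.8 z [ 9. 26.]
top screwdriver 0.45 [374.3, 152.9, 446.4, 249.5] [ 527. -285.    3.] rect [ 532. -281.] [134. 171.] 81.1 z [ 1. 23.]
top chassis 0.91 [199.9, 127.3, 390.9, 287.5] [512. -53.  33.] rect [514. -53.] [336. 243.] 80.7 z [30.
[... 636 characters left out ...]
26. 29.] 61.0 z [41. 74.]
scene tray 0.56 [56.8, 202.4, 152.0, 310.8] [ 533. -281.    4.] rect [ 521. -270.] [130. 181.] 81.1 z [ 2. 23.]
scene heatsink 0.55 [295.5, 141.4, 376.8, 224.9] [612. 147.  27.] rect [590. 160.] [119. 177.] 78.5 z [ 9. 33.]
scene screwdriver 0.58 [183.6, 246.0, 301.7, 288.6] [ 663. -122.   23.] rect [665. -80.] [198.  25.] 80.8 z [13. 26.]
scene chassis 0.7 [113.8, 113.3, 331.0, 268.1] [514. -67.  33.] rect [486. -42.] [339. 304.] 80.7 z [31. 63.]
scene chassis 0.35 [168.3, 214.6, 175.9, 226.5] [ 542. -152.   40.] rect [ 544. -152.] [17. 19.] 69.9 z [35. 44.]
scene board 0.92 [128.3, 122.0, 283.9, 192.2] [452. -51.  45.] rect [442. -40.] [280.  72.] 80.6 z [38. 71.]
```

View pics/top0.png

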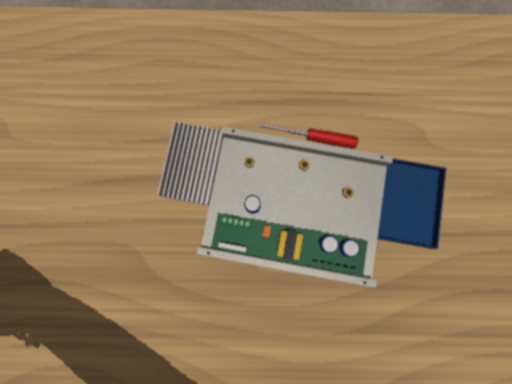

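```bash
python3 - <<'E'
from h import *
from scipy.spatial.transform import Rotation as R
# chassis frame: board->chassis centre and +x dir; angle 80.7 => long axis dir
C=np.array([514.,-53]); 
for a in (-9.3,):
    t=np.radians(a); X=np.array([np.cos(t),np.sin(t)]);Y=np.array([-np.sin(t),np.cos(t)])
    for n,P in dict(board=(444,-40),cap=(513,30),tray=(533,-281),hs=(603,153),sd=(668,-79),nA=(543,-150.5),nB=(595,-68.5),nC=(599,37)).items():
        d=np.array(P)-C;print(n,np.round([d@X,d@Y],1))
print(R.from_quat(manip.get_obs()["tool_rot"]).as_matrix().round(3))
E
```

```text
board [-71.2   1.5]
cap [-14.4  81.7]
tray [  55.6 -221.9]
hs [ 54.5 217.7]
sd [156.2  -0.8]
nA [ 44.4 -91.5]
nB [82.4 -2.2]
nC [ 69.3 102.6]
[[-0.906  0.424  0.   ]
 [ 0.424  0.906  0.   ]
 [-0.     0.    -1.   ]]
```

The view shows nuts at pixels (250,162), (304,164) and (348,191), the capacitor at (252,203), and the tray at the right (-y) end. The measured sizes and offsets agree with the description. I'll straddle-push each nut with the fingers slightly open: A first, then B, then C.

Emit:
apply_moves(steps=[{"translation":[-3.64,-2.66,0],"hand":-0.72},{"translation":[-3.64,-2.66,0],"hand":-0.72},{"translation":[-3.64,-2.66,0],"hand":-0.72},{"translation":[-3.64,-2.66,0],"hand":-0.72},{"translation":[-3.64,-2.66,0],"hand":-0.72},{"translation":[-3.64,-2.66,0],"hand":-0.72},{"translation":[-3.64,-2.66,0],"hand":-0.72},{"translation":[-3.64,-2.66,0],"hand":-0.72},{"translation":[-3.64,-2.66,0],"hand":-0.72},{"translation":[-3.64,-2.66,0],"hand":-0.72}])

```text
$.steps[0]: bad value
```

Emit:
apply_moves(steps=[{"translation":[-3.64,-2.66,0],"hand":-0.72},{"translation":[-3.64,-2.66,0],"hand":-0.72},{"translation":[-3.64,-2.66,0],"hand":-0.72},{"translation":[-3.64,-2.66,0],"hand":-0.72},{"translation":[-3.64,-2.66,0],"hand":-0.72},{"angular":[0,0,0.144],"hand":-0.72},{"angular":[0,0,0.144],"hand":-0.72},{"angular":[0,0,0.144],"hand":-0.72},{"angular":[0,0,0.144],"hand":-0.72},{"angular":[0,0,0.144],"hand":-0.72}])

```text
$.steps[0]: bad value
```

Emit:
apply_moves(steps=[{"angular":[0,0,0.144],"hand":-0.72},{"angular":[0,0,0.144],"hand":-0.72},{"angular":[0,0,0.144],"hand":-0.72},{"angular":[0,0,0.144],"hand":-0.72},{"hand":-0.72},{"hand":-0.72}])

```text
$.steps[0]: bad value
```

```bash
cat >> h.py <<'E'
from scipy.spatial.transform import Rotation as R
C=np.array([514.,-53]);t=np.radians(-9.3);X=np.array([np.cos(t),np.sin(t)]);Y=np.array([-np.sin(t),np.cos(t)])
def st():
    o=manip.get_obs();d=o["position"][:2]-C
    M=R.from_quat(o["tool_rot"]).as_matrix()
    print("t",o["t"],"chassis xy",np.round([d@X,d@Y],1),"tipz",round(o["position"][2]-173.4,1),"w",o["grip_width"],"F",np.round(o["ft_force"],1),"ang y",np.degrees(np.arctan2(M[1,1],M[0,1])).round(2),"x",np.degrees(np.arctan2(M[1,0],M[0,0])).round(2),"zax",M[:,2].round(3),"q",np.round(o["q"],2))
E
python3 -c "
from h import *
st()
p=manip.read_camera('wrist');cv2.imwrite('pics/w1.png',p['color'])"
```

```text
t 0.8 chassis xy [-373.   474.4] tipz 231.3 w 85.56592018687809 F [-0.3  0.9 -0.6] ang y 64.92 x 154.92 zax [ 0.  0. -1.] q [ 1.01  0.05  0.1   1.62 -0.    1.44]
```

The rows probably need all three fields, so I'll try that.

Emit:
apply_moves(steps=[{"translation":[-3.64,-2.66,0],"angular":[0,0,0],"hand":-0.72},{"translation":[-3.64,-2.66,0],"angular":[0,0,0],"hand":-0.72},{"translation":[-3.64,-2.66,0],"angular":[0,0,0],"hand":-0.72},{"translation":[-3.64,-2.66,0],"angular":[0,0,0],"hand":-0.72},{"translation":[-3.64,-2.66,0],"angular":[0,0,0],"hand":-0.72},{"translation":[-3.64,-2.66,0],"angular":[0,0,0],"hand":-0.72},{"translation":[-3.64,-2.66,0],"angular":[0,0,0],"hand":-0.72},{"translation":[-3.64,-2.66,0],"angular":[0,0,0],"hand":-0.72},{"translation":[-3.64,-2.66,0],"angular":[0,0,0],"hand":-0.72},{"translation":[-3.64,-2.66,0],"angular":[0,0,0],"hand":-0.72}])

```text
t: 1.85
position: [440.0, 78.4, 405.0]
tool_rot: [0.217, 0.976, 0.0, 0.0]
ft_force: [-0.0, 0.9, 0.6]
grip_width: 12.2
finger_force: 0.0
```

Emit:
apply_moves(steps=[{"translation":[-3.64,-2.66,0],"angular":[0,0,0],"hand":-0.72},{"translation":[-3.64,-2.66,0],"angular":[0,0,0],"hand":-0.72},{"translation":[-3.64,-2.66,0],"angular":[0,0,0],"hand":-0.72},{"translation":[-3.64,-2.66,0],"angular":[0,0,0],"hand":-0.72},{"translation":[-3.64,-2.66,0],"angular":[0,0,0],"hand":-0.72},{"translation":[0,0,0],"angular":[0,0,0.144],"hand":-0.72},{"translation":[0,0,0],"angular":[0,0,0.144],"hand":-0.72},{"translation":[0,0,0],"angular":[0,0,0.144],"hand":-0.72},{"translation":[0,0,0],"angular":[0,0,0.144],"hand":-0.72},{"translation":[0,0,0],"angular":[0,0,0.144],"hand":-0.72}])

```text
t: 2.85
position: [548.0, -117.5, 404.6]
tool_rot: [0.55, 0.835, -0.0, -0.0]
ft_force: [-0.1, -0.0, 0.1]
grip_width: 12.0
finger_force: 0.0
```

Emit:
apply_moves(steps=[{"translation":[0,0,0],"angular":[0,0,0.144],"hand":-0.72},{"translation":[0,0,0],"angular":[0,0,0.144],"hand":-0.72},{"translation":[0,0,0],"angular":[0,0,0.144],"hand":-0.72},{"translation":[0,0,0],"angular":[0,0,0.144],"hand":-0.72},{"translation":[0,0,0],"angular":[0,0,0],"hand":-0.72},{"translation":[0,0,0],"angular":[0,0,0],"hand":-0.72}])

```text
t: 3.45
position: [547.9, -117.4, 404.7]
tool_rot: [0.761, 0.648, -0.0, -0.0]
ft_force: [1.1, -0.2, 0.5]
grip_width: 11.8
finger_force: 0.0
```

```bash
python3 -c "
from h import *
st()
p=manip.read_camera('wrist');cv2.imwrite('pics/w1.png',p['color'])"
```

```text
t 3.45 chassis xy [ 43.9 -58. ] tipz 231.3 w 11.820243446605144 F [ 1.1 -0.2  0.5] ang y -9.17 x 80.83 zax [-0.  0. -1.] q [-0.33  0.14  0.2   1.63  0.    1.4 ]
```

Emit:
apply_moves(steps=[{"translation":[0,0,4.5],"angular":[0,0,0],"hand":-0.72},{"translation":[0,0,4.5],"angular":[0,0,0],"hand":-0.72},{"translation":[0,0,4.5],"angular":[0,0,0],"hand":-0.72},{"translation":[0,0,3.5],"angular":[0,0,0],"hand":-0.72},{"translation":[0,0,1.5],"angular":[0,0,0],"hand":-0.72},{"translation":[0,0,0.8],"angular":[0,0,0],"hand":-0.72},{"translation":[0,0,0.4],"angular":[0,0,0],"hand":-0.72},{"translation":[0,0,0],"angular":[0,0,0],"hand":-0.72}])

```text
t: 4.3
position: [548.8, -117.7, 209.3]
tool_rot: [0.762, 0.647, 0.001, 0.001]
ft_force: [-0.4, -0.3, -0.2]
grip_width: 12.0
finger_force: 0.0
```

```bash
python3 -c "
from h import *
st()
p=manip.read_camera('wrist');cv2.imwrite('pics/w2.png',p['color'])"
```

```text
t 4.3 chassis xy [ 44.8 -58.2] tipz 35.9 w 12.026323223832152 F [-0.4 -0.3 -0.2] ang y -9.32 x 80.68 zax [ 0.003 -0.001 -1.   ] q [-0.33  0.19 -0.14  1.24 -0.    1.4 ]
```

View pics/w2.png

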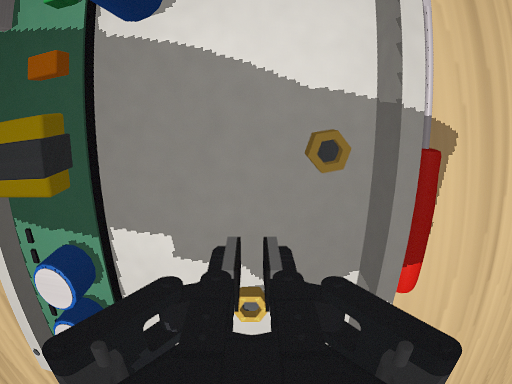

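The wrist view shows nut A at (251,305), centred between the fingertips at (250,255). Nut B is at (328,150). I'll push A out.

Emit:
apply_moves(steps=[{"translation":[-0.5,0,0.1],"angular":[0,0,0],"hand":-0.72},{"translation":[-0.8,0,0],"angular":[0,0,0],"hand":-0.72},{"translation":[-1.0,0,0],"angular":[0,0,0],"hand":-0.72},{"translation":[-1.2,0,0],"angular":[0,0,0],"hand":-0.72},{"translation":[-1.2,0,0],"angular":[0,0,0],"hand":-0.72},{"translation":[-1.2,0,0],"angular":[0,0,0],"hand":-0.72},{"translation":[-1.2,0,0],"angular":[0,0,0],"hand":-0.72},{"translation":[-1.2,0,0],"angular":[0,0,0],"hand":-0.72},{"translation":[-1.2,0,0],"angular":[0,0,0],"hand":-0.72},{"translation":[-1.2,0,0],"angular":[0,0,0],"hand":-0.72}])

```text
t: 5.35
position: [530.3, -224.0, 206.6]
tool_rot: [0.762, 0.647, -0.0, -0.0]
ft_force: [-0.3, -0.2, -0.6]
grip_width: 12.3
finger_force: 0.0
```

Emit:
apply_moves(steps=[{"translation":[-1.2,0,0],"angular":[0,0,0],"hand":-0.72},{"translation":[-1.2,0,0],"angular":[0,0,0],"hand":-0.72},{"translation":[0,0,0],"angular":[0,0,0],"hand":-0.72},{"translation":[0,0,-3],"angular":[0,0,0],"hand":-0.72},{"translation":[0,0,-3],"angular":[0,0,0],"hand":-0.72},{"translation":[0,0,-2],"angular":[0,0,0],"hand":-0.72},{"translation":[0,0,0],"angular":[0,0,0],"hand":-0.72}])

```text
t: 6.05
position: [528.0, -247.1, 291.1]
tool_rot: [0.762, 0.647, 0.001, 0.004]
ft_force: [1.1, -0.1, -0.4]
grip_width: 12.0
finger_force: 0.0
```

```bash
cat >> h.py <<'E'
def nuts(n="top"):
    p=manip.read_camera(n)
    for r in manip.masks_of("nut1",p)[:6]:
        q=np.median(pts(p,r["pixels"]),0);d=q[:2]-C
        print(n,round(r["score"],2),np.round(r["bbox"]),"chassis",np.round([d@X,d@Y],1),"z",q[2].round())
    return p
E
python3 -c "
from h import *
st()
nuts('scene');nuts()"
```

```text
t 6.05 chassis xy [  45.2 -189.3] tipz 117.7 w 12.02216625440195 F [ 1.1 -0.1 -0.4] ang y -9.31 x 80.69 zax [ 0.007 -0.004 -1.   ] q [-0.55  0.2   0.04  1.4   0.    1.18]
scene 0.7 [113. 238. 125. 250.] chassis [  45.7 -189.9] z 12.0
scene 0.56 [276. 191. 289. 206.] chassis [ 69.8 101.1] z 41.0
top 0.68 [296. 160. 308. 170.] chassis [81.5 -1.7] z 41.0
top 0.61 [388. 198. 402. 209.] chassis [  42.  -187.5] z 11.0
```

Nut A is in the tray, at z about 12. Next is B.

Emit:
apply_moves(steps=[{"translation":[3.7,0.6,0],"angular":[0,0,0],"hand":-0.72},{"translation":[3.7,0.6,0],"angular":[0,0,0],"hand":-0.72},{"translation":[3.7,0.6,0],"angular":[0,0,0],"hand":-0.72},{"translation":[3.7,0.6,0],"angular":[0,0,0],"hand":-0.72},{"translation":[3.7,0.6,0],"angular":[0,0,0],"hand":-0.72},{"translation":[3.7,0.6,0],"angular":[0,0,0],"hand":-0.72},{"translation":[0,0,0],"angular":[0,0,0],"hand":-0.72},{"translation":[0,0,3],"angular":[0,0,0],"hand":-0.72},{"translation":[0,0,3],"angular":[0,0,0],"hand":-0.72},{"translation":[0,0,0],"angular":[0,0,0],"hand":-0.72}])

```text
t: 7.25
position: [594.9, -33.2, 219.7]
tool_rot: [0.762, 0.647, -0.004, -0.005]
ft_force: [-1.2, 0.6, -0.6]
grip_width: 11.8
finger_force: 0.0
```

```bash
python3 -c "
from h import *
st()
p=manip.read_camera('wrist');cv2.imwrite('pics/w3.png',p['color'])"
```

```text
t 7.25 chassis xy [76.6 32.7] tipz 46.3 w 11.849608116882552 F [-1.2  0.6 -0.6] ang y -9.34 x 80.66 zax [-0.013  0.002 -1.   ] q [-0.17  0.28 -0.01  1.29 -0.    1.57]
```

View pics/w3.png

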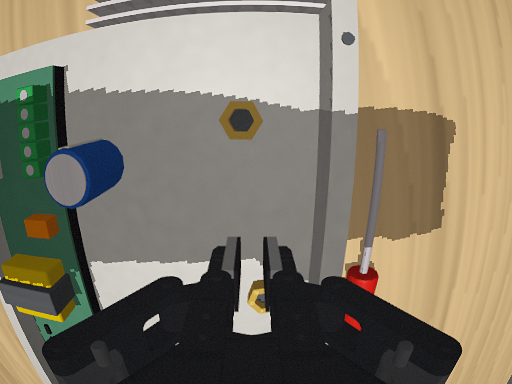

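Nut B is at (261,297), a few mm to the wall side of the finger centre at (251,260). The heat sink is beyond at the top and nut C is at (241,120). I'll shift slightly and descend.

Emit:
apply_moves(steps=[{"translation":[0,0.2,0],"angular":[0,0,0],"hand":-0.72},{"translation":[0,0,1.0],"angular":[0,0,0],"hand":-0.72},{"translation":[0,0,0],"angular":[0,0,0],"hand":-0.72}])

```text
t: 7.6
position: [600.3, -34.0, 216.8]
tool_rot: [0.762, 0.647, 0.0, 0.0]
ft_force: [-1.1, 0.1, -0.3]
grip_width: 12.0
finger_force: 0.0
```

```bash
python3 -c "
from h import *
st()"
```

```text
t 7.6 chassis xy [82.1 32.7] tipz 43.4 w 12.027676101222475 F [-1.1  0.1 -0.3] ang y -9.36 x 80.64 zax [ 0. -0. -1.] q [-0.17  0.28 -0.01  1.28 -0.    1.57]
```

Emit:
apply_moves(steps=[{"translation":[0,-0.1,0.5],"angular":[0,0,0],"hand":-0.72},{"translation":[0,0,0.3],"angular":[0,0,0],"hand":-0.72},{"translation":[0,0,0],"angular":[0,0,0],"hand":-0.72},{"translation":[0,0,0],"angular":[0,0,0],"hand":-0.72}])

```text
t: 8.0
position: [599.1, -33.5, 208.7]
tool_rot: [0.762, 0.647, -0.0, -0.0]
ft_force: [0.3, -0.1, 0.2]
grip_width: 12.1
finger_force: 0.0
```

```bash
python3 -c "
from h import *
st()"
```

```text
t 8.0 chassis xy [80.9 33. ] tipz 35.3 w 12.053575004800708 F [ 0.3 -0.1  0.2] ang y -9.33 x 80.67 zax [-0.  0. -1.] q [-0.17  0.29 -0.02  1.26 -0.    1.57]
```

Emit:
apply_moves(steps=[{"translation":[-0.5,0,0],"angular":[0,0,0],"hand":-0.72},{"translation":[-0.8,0,0],"angular":[0,0,0],"hand":-0.72},{"translation":[-1.0,0,0],"angular":[0,0,0],"hand":-0.72},{"translation":[-1.2,0,0],"angular":[0,0,0],"hand":-0.72},{"translation":[-1.2,0,0],"angular":[0,0,0],"hand":-0.72},{"translation":[-1.2,0,0],"angular":[0,0,0],"hand":-0.72},{"translation":[-1.2,0,0],"angular":[0,0,0],"hand":-0.72},{"translation":[-1.2,0,0],"angular":[0,0,0],"hand":-0.72},{"translation":[-1.2,0,0],"angular":[0,0,0],"hand":-0.72},{"translation":[-1.2,0,0],"angular":[0,0,0],"hand":-0.72}])

```text
t: 9.0
position: [581.7, -140.2, 208.7]
tool_rot: [0.762, 0.647, 0.0, 0.0]
ft_force: [-0.2, 0.5, 0.7]
grip_width: 11.7
finger_force: 0.1
```

Emit:
apply_moves(steps=[{"translation":[-1.2,0,0],"angular":[0,0,0],"hand":-0.72},{"translation":[-1.2,0,0],"angular":[0,0,0],"hand":-0.72},{"translation":[-1.2,0,0],"angular":[0,0,0],"hand":-0.72},{"translation":[-1.2,0,0],"angular":[0,0,0],"hand":-0.72},{"translation":[-1.2,0,0],"angular":[0,0,0],"hand":-0.72},{"translation":[-1.2,0,0],"angular":[0,0,0],"hand":-0.72},{"translation":[-1.2,0,0],"angular":[0,0,0],"hand":-0.72},{"translation":[-1.2,0,0],"angular":[0,0,0],"hand":-0.72},{"translation":[-1.2,0,0],"angular":[0,0,0],"hand":-0.72},{"translation":[-0.8,0,0],"angular":[0,0,0],"hand":-0.72}])

```text
t: 10.0
position: [562.8, -254.9, 208.7]
tool_rot: [0.763, 0.647, -0.0, 0.0]
ft_force: [-0.2, -0.0, 1.3]
grip_width: 12.1
finger_force: 0.0
```

Emit:
apply_moves(steps=[{"translation":[0,0,0],"angular":[0,0,0],"hand":-0.72},{"translation":[0,0,-3],"angular":[0,0,0],"hand":-0.72},{"translation":[0,0,-3],"angular":[0,0,0],"hand":-0.72},{"translation":[0,0,-2],"angular":[0,0,0],"hand":-0.72},{"translation":[0,0,0],"angular":[0,0,0],"hand":-0.72},{"translation":[0,0,0],"angular":[0,0,0],"hand":-0.72}])

```text
t: 10.6
position: [563.2, -253.4, 289.0]
tool_rot: [0.762, 0.647, 0.0, 0.0]
ft_force: [0.4, 0.2, -0.7]
grip_width: 12.0
finger_force: 0.0
```

```bash
python3 -c "
from h import *
st()
nuts('scene');nuts()"
```

```text
t 10.6 chassis xy [  81.  -189.8] tipz 115.6 w 12.01635384940995 F [ 0.4  0.2 -0.7] ang y -9.31 x 80.69 zax [ 0.001 -0.    -1.   ] q [-0.53  0.29  0.15  1.42  0.    1.2 ]
scene 0.69 [277. 192. 290. 209.] chassis [ 69.6 101.1] z 41.0
scene 0.62 [120. 256. 132. 274.] chassis [  87.  -182.7] z 12.0
scene 0.48 [114. 238. 123. 250.] chassis [  45.6 -190. ] z 12.0
top 0.52 [388. 199. 401. 209.] chassis [  42.3 -188.1] z 12.0
top 0.42 [243. 156. 255. 167.] chassis [ 68.7 102.8] z 41.0
top 0.41 [384. 177. 397. 188.] chassis [  84.7 -180.5] z 12.0
```

B is in the tray. Next is C at (69,102). I need to shift by +326 in tool x and -12 in tool y.

Emit:
apply_moves(steps=[{"translation":[4.2,0,0],"angular":[0,0,0],"hand":-0.72},{"translation":[4.2,-0.2,0],"angular":[0,0,0],"hand":-0.72},{"translation":[4.2,-0.2,0],"angular":[0,0,0],"hand":-0.72},{"translation":[4.2,-0.2,0],"angular":[0,0,0],"hand":-0.72},{"translation":[4.2,-0.2,0],"angular":[0,0,0],"hand":-0.72},{"translation":[4.2,-0.2,0],"angular":[0,0,0],"hand":-0.72},{"translation":[4.2,-0.2,0],"angular":[0,0,0],"hand":-0.72},{"translation":[3.2,0,0],"angular":[0,0,0],"hand":-0.72},{"translation":[0,0,0],"angular":[0,0,0],"hand":-0.72},{"translation":[0,0,0],"angular":[0,0,0],"hand":-0.72}])

```text
t: 11.8
position: [603.7, 70.8, 287.4]
tool_rot: [0.762, 0.648, -0.001, -0.001]
ft_force: [0.1, 0.2, 0.2]
grip_width: 12.2
finger_force: 0.0
```

Emit:
apply_moves(steps=[{"translation":[0,0,3],"angular":[0,0,0],"hand":-0.72},{"translation":[0,0,3],"angular":[0,0,0],"hand":-0.72},{"translation":[0,0,1.2],"angular":[0,0,0],"hand":-0.72},{"translation":[0,0,0],"angular":[0,0,0],"hand":-0.72},{"translation":[0,0,0],"angular":[0,0,0],"hand":-0.72}])

```text
t: 12.3
position: [604.3, 69.2, 217.3]
tool_rot: [0.763, 0.647, 0.0, 0.0]
ft_force: [0.5, 0.0, 1.0]
grip_width: 12.3
finger_force: 0.0
```

```bash
python3 -c "
from h import *
st()
p=manip.read_camera('wrist');cv2.imwrite('pics/w4.png',p['color'])"
```

```text
t 12.3 chassis xy [ 69.3 135.2] tipz 43.9 w 12.298113470900068 F [0.5 0.  1. ] ang y -9.41 x 80.59 zax [ 0. -0. -1.] q [ 0.    0.3   0.01  1.28 -0.    1.74]
```

View pics/w4.png

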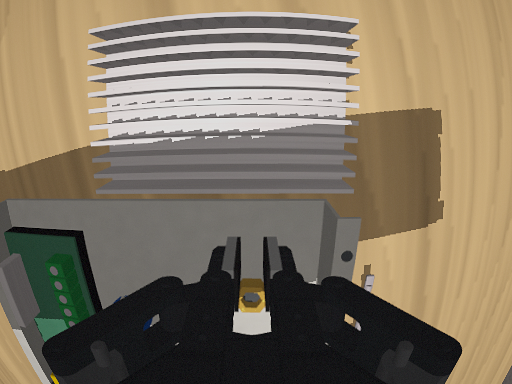

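Nut C is at (252,297), centred between the fingers, and the heat sink is clear. I'll descend 8.5 mm and push.

Emit:
apply_moves(steps=[{"translation":[0,0,0.5],"angular":[0,0,0],"hand":-0.72},{"translation":[0,0,0.35],"angular":[0,0,0],"hand":-0.72},{"translation":[0,0,0],"angular":[0,0,0],"hand":-0.72},{"translation":[-0.5,0,0],"angular":[0,0,0],"hand":-0.72},{"translation":[-0.8,0,0],"angular":[0,0,0],"hand":-0.72},{"translation":[-1.0,0,0],"angular":[0,0,0],"hand":-0.72},{"translation":[-1.2,0,0],"angular":[0,0,0],"hand":-0.72},{"translation":[-1.2,0,0],"angular":[0,0,0],"hand":-0.72},{"translation":[-1.2,0,0],"angular":[0,0,0],"hand":-0.72},{"translation":[-1.2,0,0],"angular":[0,0,0],"hand":-0.72}])

```text
t: 13.35
position: [592.3, -1.4, 208.3]
tool_rot: [0.762, 0.647, 0.0, 0.0]
ft_force: [-0.1, 0.4, 0.3]
grip_width: 12.0
finger_force: 0.2
```

Emit:
apply_moves(steps=[{"translation":[-1.2,0,0],"angular":[0,0,0],"hand":-0.72},{"translation":[-1.2,0,0],"angular":[0,0,0],"hand":-0.72},{"translation":[-1.2,0,0],"angular":[0,0,0],"hand":-0.72},{"translation":[-1.2,0,0],"angular":[0,0,0],"hand":-0.72},{"translation":[-1.2,0,0],"angular":[0,0,0],"hand":-0.72},{"translation":[-1.2,0,0],"angular":[0,0,0],"hand":-0.72},{"translation":[-1.2,0,0],"angular":[0,0,0],"hand":-0.72},{"translation":[-1.2,0,0],"angular":[0,0,0],"hand":-0.72},{"translation":[-1.2,0,0],"angular":[0,0,0],"hand":-0.72},{"translation":[-1.2,0,0],"angular":[0,0,0],"hand":-0.72}])

```text
t: 14.35
position: [572.9, -119.5, 208.2]
tool_rot: [0.762, 0.647, 0.0, 0.0]
ft_force: [0.1, 0.6, -0.0]
grip_width: 12.1
finger_force: 0.2
```

```bash
python3 -c "
from h import *
st()
nuts('scene')"
```

```text
t 14.35 chassis xy [ 68.9 -56.1] tipz 34.8 w 12.116462193300507 F [ 0.1  0.6 -0. ] ang y -9.34 x 80.66 zax [ 0. -0. -1.] q [-0.32  0.25 -0.07  1.25 -0.    1.41]
scene 0.65 [121. 255. 135. 272.] chassis [  86.4 -182.7] z 13.0
scene 0.51 [178. 219. 192. 240.] chassis [ 70.9 -75.7] z 40.0
```

Emit:
apply_moves(steps=[{"translation":[-1.2,0,0],"angular":[0,0,0],"hand":-0.72},{"translation":[-1.2,0,0],"angular":[0,0,0],"hand":-0.72},{"translation":[-1.2,0,0],"angular":[0,0,0],"hand":-0.72},{"translation":[-1.2,0,0],"angular":[0,0,0],"hand":-0.72},{"translation":[-1.2,0,0],"angular":[0,0,0],"hand":-0.72},{"translation":[-1.2,0,0],"angular":[0,0,0],"hand":-0.72},{"translation":[-1.4,0,0],"angular":[0,0,0],"hand":-0.72},{"translation":[-1.6,0,0],"angular":[0,0,0],"hand":-0.72},{"translation":[-1.6,0,0],"angular":[0,0,0],"hand":-0.72},{"translation":[-1.4,0,0],"angular":[0,0,0],"hand":-0.72}])

```text
t: 15.45
position: [551.4, -250.3, 208.2]
tool_rot: [0.763, 0.647, -0.0, 0.0]
ft_force: [0.8, -0.2, 0.6]
grip_width: 11.8
finger_force: 0.0
```

Emit:
apply_moves(steps=[{"translation":[0,0,0],"angular":[0,0,0],"hand":-0.72},{"translation":[0,0,-3],"angular":[0,0,0],"hand":-0.72},{"translation":[0,0,-4],"angular":[0,0,0],"hand":-0.72},{"translation":[0,0,-4],"angular":[0,0,0],"hand":-0.72},{"translation":[0,0,-4],"angular":[0,0,0],"hand":-0.72},{"translation":[0,0,0],"angular":[0,0,0],"hand":-0.72},{"translation":[0,0,0],"angular":[0,0,0],"hand":-0.72}])

```text
t: 16.15
position: [552.2, -248.6, 360.1]
tool_rot: [0.762, 0.647, 0.001, 0.002]
ft_force: [-0.3, 0.3, -0.1]
grip_width: 11.7
finger_force: 0.0
```

```bash
python3 -c "
from h import *
st()
nuts('scene');p=nuts();
cv2.imwrite('pics/end.png',cv2.resize(p['color'][100:300,140:480],None,fx=2,fy=2))"
```

```text
t 16.15 chassis xy [  69.3 -186.9] tipz 186.7 w 11.744162792667826 F [-0.3  0.3 -0.1] ang y -9.31 x 80.69 zax [ 0.003 -0.002 -1.   ] q [-0.53  0.25  0.24  1.55  0.    1.2 ]
scene 0.64 [114. 238. 122. 252.] chassis [  44.7 -189.8] z 12.0
scene 0.61 [125. 247. 133. 262.] chassis [  73.3 -172.4] z 21.0
scene 0.45 [118. 257. 136. 273.] chassis [  86.8 -182.7] z 12.0
top 0.49 [389. 199. 400. 208.] chassis [  42.1 -188.3] z 11.0
```

View pics/end.png

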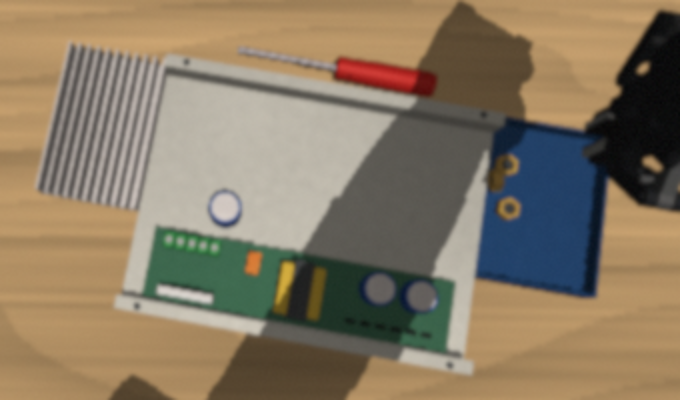

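The image shows nuts at (508,165) and (509,208) lying flat in the tray, with the third at (497,178) on edge beside the first. Everything else is in place. I'll check that nut's height and its rest, plus the other objects.

```bash
python3 -c "
from h import *
for i in range(2):
  p=manip.read_camera('scene')
  for l in ('nut1','tray','capacitor'):
    for r in manip.masks_of(l,p)[:3]:
      q=pts(p,r['pixels']);d=q[:,:2]-C
      print(l,np.round(np.median(q,0),1),np.round([np.percentile(d@X,[5,95]),np.percentile(d@Y,[5,95]),np.percentile(q[:,2],[5,95])]).tolist())
"
```

```text
nut1 [ 528.  -247.8   12.5] [[35.0, 53.0], [-198.0, -181.0], [6.0, 15.0]]
nut1 [ 557.7 -234.9   21.8] [[63.0, 78.0], [-178.0, -168.0], [15.0, 24.0]]
tray [ 531.9 -283.8    3.9] [[-26.0, 131.0], [-274.0, -165.0], [2.0, 24.0]]
capacitor [521.2  23.2  67.2] [[-21.0, 1.0], [66.0, 90.0], [39.0, 74.0]]
nut1 [ 528.1 -247.7   12.1] [[36.0, 53.0], [-198.0, -181.0], [6.0, 15.0]]
nut1 [ 570.6 -247.6   12.3] [[78.0, 95.0], [-192.0, -174.0], [4.0, 15.0]]
nut1 [ 558.2 -235.    21. ] [[62.0, 78.0], [-178.0, -168.0], [7.0, 24.0]]
tray [ 530.6 -285.2    3.9] [[-26.0, 131.0], [-274.0, -166.0], [2.0, 24.0]]
capacitor [521.8  23.3  67.8] [[-22.0, 1.0], [66.0, 90.0], [39.0, 74.0]]
```

The third nut spans z from about 4 to 24, so its centre is around 14 mm, below the rim. It is at rest inside the tray's outline, so I'm handing in.

```bash
python3 -c "
from h import *
print(manip.sign_off())"
```

```text
the job is handed in; nothing more can be done
None
```

I swept all three nuts into the blue tray and handed the job in at about 16 s. Two nuts lie flat; the third rests on edge, its centre about 14 mm up, below the rim. The capacitor, heat sink, screwdriver and tray showed no visible shift; the judge's result was not shown.

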